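# Hold the spring down for the retaining clip

## Robot

A 6-joint arm with a two-finger parallel gripper is mounted at the origin on a cart in front of the work surface, level with it; the furniture and walls round the work are solid. World frame = base frame: x ahead of the robot, y to its left, z up, the work surface at z = 0. Lengths are in m, angles in degrees, forces in N, time in s.
With the tool pointing down it reaches from about 0.3 to 0.75 m from the base axis. Payload 8.5 kg.
Tool frame: the origin (TCP) lies midway between the tips of the shut fingers; the grasp point (between the pads) lies 19 mm behind it; z points along the fingers, y is the direction in which the jaws open and shut (so a half turn about z gives the same grasp; the last joint's range is limited). The gripper opens to 85 mm and grips with 20 to 120 N. Pads are 22 mm wide; open, the fingers measure 114 mm over their backs; the gripper's body (76 mm by 85 mm) begins 54 mm behind the grasp point. The pads swing forward as they close: fully open they stand 13 mm farther back than shut.
Start: joints at [62.55, 21.807, 74.336, -0, 83.858, -12.336], TCP at [0.143, 0.531, 0.231] pointing down, gripper open.
Joint ranges: [-178.18, 178.18], [-50.72, 133.34], [12.68, 142.11], [-81.47, 261.47], [9.98, 163.14], [-165.26, 165.26]. Speed limits (degrees/s): [136.94, 136.94, 180, 180, 180, 180].

## Interface

Orientations are given as a 3x3 rotation matrix whose columns are the frame's x, y, z axes.
In Python, from rig import env, viewer, ticket gives the robot as it stands. The module is installed in compiled form; this text tells all that it offers.
- The arm moves only by the shell command python3 -m pendant 'ROWS' [FORCE]. ROWS is JSON, a list of rows, each a list of 3 entries, a list of its own where there are three numbers: the shift along the world's x, y, z in mm, then the turn about the world's z in rad, then the opening, from -1 (shut) to 1 (fully open). A call has 1 to 12 rows; each row shifts and turns the pose as measured when the row begins; what a row does not reach is not made up. A row lasts 1/8 s, in which the tool goes at most 62.5 mm and 10.7 degrees, less where a joint would pass 70% of its speed; a pose out of reach is approached as far as the arm can. A call with a gripper value outside its range is refused whole. The fingers move at their own pace and stop on an object; FORCE is the grip in N (left out, the last holds). Time passes only in rows, so rows that do not move let the fingers close. It gives the time, the measured TCP pose, the force and the opening at its end, in the units of the state.
- env.observe(): the state, without advancing time (a new reading comes with each control period).
- viewer.get_image(name): name is "scene" or "side" or "wrist"; returns (picture, depth): 480x640x3 uint8, red, green, blue; 480x640 float32, m along the optical axis (not along the pixel's ray), 0 where there is no reading.
- viewer.camera_params(name): a dict with "fx", "fy", "cx", "cy" (pixels), "rvec" (rotation vector, rad) and "tvec" (3), from world to camera coordinates, as OpenCV has them; the wrist camera has in their place "T_tool_cam" (4x4, takes a point from camera to tool coordinates, whose origin is the TCP and whose axes are the flange's). Camera axes: x right, y down, z forward; pixel columns grow to the right and rows downward; lengths in m; the calibration is good to about 2 mm. A picture is of the moment at which its call begins: read the wrist's pose just before it. camera_params takes no time and is no camera call.
- ticket.close_job(): hands the job in, once; it reports no verdict.
The state is a dict: "time_s": time; "q": joint angles; "qvel": joint speeds; "joint_efforts": joint torques, N m; "position": TCP position; "tool_rot": TCP orientation; "ft_force": force on the tool from outside, world axes, zero at the start; "wrist_torque": the same for the moment, N m; "grip_width": finger opening in m.
Only numpy, scipy, OpenCV 4.12 (cv2) and the standard library are available. Lean on these libraries where they do the work, as an engineer would, in place of code of your own. Each camera call takes 0.05 s, during which the arm holds its last target. There are 200 camera calls.

## Task

Only one of the two bronze bushes slides over the pump rod that stands in the assembly block: find out which by trying, slide it flange down onto the spring seat, and stand the misfit on the bench, clear of the block. Then press the bush about 16 mm down against the spring, so that the clip groove in the rod comes clear above it, never squashing the spring solid, and keep holding it there for me to fit the clip: finish while still holding it down. Leave the other things where they are.

Things in the scene. Friction and masses are not known exactly. Their poses are not given: they have to be found in the camera images.
- rod_stand: assembly block fixed to the bench: grey plate 120 x 84 x 10 mm (long along its x) with an aluminium clamp block 66 x 50 mm on it, 30 mm high; origin on the bench under the centre, z up. On its z axis stands a steel pump rod with a coil spring round it (from 30 mm up), which carries the brass spring seat
- rod_tip (a point): centre of the upright pump rod's upper end, 114 mm above the bench. The rod is 18 mm in diameter; its top 7 mm taper to 11 mm. A clip groove (dark ring, 3 mm wide) runs round it 93.5 to 96.5 mm above the bench
- spring_seat (a joint): travel of the spring seat down the rod in m: 0 is spring up, grows as it is pressed down, 0.025 is the spring squashed solid. It springs back by itself; pressing takes 4 N to start, 12 N at 16 mm, 16.5 N at 25 mm
- seat_top (a point): centre of the top face of the spring seat (brass disc round the rod, 39 mm diameter, 5 mm thick); 73 mm above the bench with the spring up. A bush sitting on it has its top face 32 mm higher
- bush_a: loose bronze bush, 85 to 170 g, through bore along its z, standing on its flange: flange 44 mm diameter, 5 mm thick; sleeve above it 32 mm diameter (grip it here); 32 mm high in all; origin in the centre of its underside. Looks like bush_b; one of the two has a 20 mm bore and slides down the rod, the other a 15.5 mm bore and stops on the taper, underside about 109 mm above the bench
- bush_b: the other bronze bush, the same size outside as bush_a and with the same origin; see bush_a for the bores
- viscosity_cup: bystander: light grey viscosity cup, mouth down, 55 mm diameter, 63 mm high, origin under its centre
- jar: bystander: jar with yellow lid, 62 mm diameter, 78 mm high, origin under its centre
- screwdriver: bystander: blue-handled screwdriver, 200 mm long along its y, 28 mm thick, lying at the front of the bench, origin under its middle
- marker: bystander: white marker pen with black cap, 123 mm long along its y, 17 mm thick, lying at the front edge of the bench, origin under its middle
- mouse: bystander: grey computer mouse, 110 x 62 x 37 mm, long along its x, origin under its middle
Not all that is in view belongs to the job. What is shaped like the bush_a but pink or turquoise is not meant.

How it is judged:
By the outcome, as a careful person would: the job done as asked, in the order asked, and still so for the second after the job is handed in, while the arm keeps its last pose, push and grip.
It also fails if it takes over 56 s, if anything falls off the work surface, if the arm or the gripper's body presses on something with over 40 N, if the wrist force passes 120 N, or if a joint passes its speed limit or range.

## Working session

There is one attempt and no reset: what is moved stays moved. The work goes in short steps, Python scripts to look and compute and a shell command to move; the robot and the scene stay as the last step left them, time stands still between calls to the robot, and variables do not carry over. Pictures are saved under pics/ and viewed, about 8 in all and at most 12, crops included, and the job is handed in when it is done.

```bash
mkdir -p pics
cat > h.py <<'E'
import numpy as np, cv2
from rig import env, viewer, ticket
def snap(n,fn,crop=None,scale=1):
    s=env.observe(); im,d=viewer.get_image(n); np.savez('pics/'+fn+'.npz',im=im,d=d,p=s['position'],R=s['tool_rot'])
    o=im[:,:,::-1]
    if crop: x0,y0,x1,y1=crop; o=o[y0:y1,x0:x1]
    cv2.imwrite('pics/'+fn+'.png',cv2.resize(o,None,fx=scale,fy=scale,interpolation=cv2.INTER_CUBIC))
    return im,d,s
def world(n,fn,u,v,z=None):
    """pixel->world by depth, or by the plane at height z"""
    c=viewer.camera_params(n); f=np.load('pics/'+fn+'.npz')
    if 'rvec' in c:
        R=cv2.Rodrigues(np.array(c['rvec'],float))[0].T; t=-R@np.array(c['tvec']).ravel()
    else:
        T=np.array(c['T_tool_cam']); Rt=np.array(f['R']); R=Rt@T[:3,:3]; t=Rt@T[:3,3]+f['p']
    r=R@np.array([(u-c['cx'])/c['fx'],(v-c['cy'])/c['fy'],1])
    k=f['d'][int(v),int(u)] if z is None else (z-t[2])/r[2]
    return t+k*r
E
python3 - <<'E'
from h import *
snap('scene','s0'); snap('side','d0')
s=env.observe(); print(s)
E
```

```text
{'time_s': 0.1, 'q': array([ 6.25487259e+01,  2.18366242e+01,  7.43778463e+01, -5.50192312e-04,
        8.38579390e+01, -1.23383603e+01]), 'qvel': array([-0.01535604, -0.10317116, -0.13413904,  0.00674749,  0.01554831,
        0.00416579]), 'joint_efforts': array([ 3.95718773e-03, -4.49214399e+01, -2.31656295e+01, -2.18813470e-04,
        3.65714026e-03, -4.56240059e-05]), 'position': array([0.14330631, 0.53074002, 0.23079336]), 'tool_rot': array([[-9.65414086e-01,  2.60720756e-01, -5.74123716e-04],
       [ 2.60721257e-01,  9.65413465e-01, -1.12588590e-03],
       [ 2.60724943e-04, -1.23663236e-03, -9.99999201e-01]]), 'ft_force': array([ 0.69313477, -0.10294089, -1.30686892]), 'wrist_torque': array([0.0260195 , 0.05423228, 0.01063232]), 'grip_width': 0.08551468721321477}
```

View pics/s0.png

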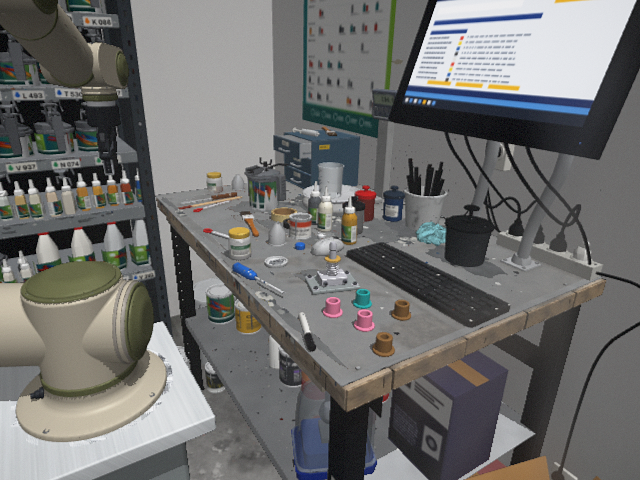

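View pics/d0.png

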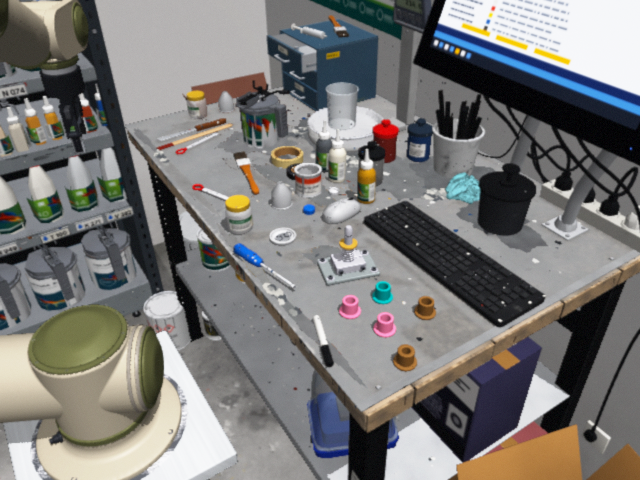

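The side view shows the brown bushes at about (426,307) and (405,357). The rod stand is at about (348,262), with the pink and turquoise decoys near it and the mouse just behind the rod.

Run:
```python
from h import *
np.set_printoptions(precision=3,suppress=True)
for n,f,pts in (('side','d0',[(426,300),(405,350),(383,285),(385,318),(350,300),(348,230),(348,243),(342,210),(318,281),(380,274),(406,212),(322,340)]),('scene','s0',[(402,303),(384,337),(334,256),(362,292),(365,313)])):
    for u,v in pts: print(n,u,v,world(n,f,u,v), world(n,f,u,v,.032))
for n,f,c in (('side','d0',(300,190,460,380)),('scene','s0',(290,230,430,360))):
    im=np.load(f'pics/{f}.npz')['im'][c[1]:c[3],c[0]:c[2],::-1]
    cv2.imwrite(f'pics/c{n}.png',cv2.resize(im,None,fx=3,fy=3,interpolation=cv2.INTER_CUBIC))
a=cv2.imread('pics/cside.png');b=cv2.imread('pics/cscene.png')
b=cv2.copyMakeBorder(b,0,a.shape[0]-b.shape[0],0,0,cv2.BORDER_CONSTANT)
o=np.hstack([a,b]);print(o.shape);cv2.imwrite('pics/cc.png',o[:, :900])
```

```text
side 426 300 [ 0.607 -0.077  0.023] [ 0.6   -0.084  0.032]
side 405 350 [ 0.489 -0.156  0.022] [ 0.483 -0.163  0.032]
side 383 285 [0.563 0.006 0.023] [ 0.556 -0.002  0.032]
side 385 318 [ 0.511 -0.069  0.019] [ 0.502 -0.079  0.032]
side 350 300 [0.483 0.009 0.02 ] [ 0.475 -0.002  0.032]
side 348 230 [0.543 0.106 0.11 ] [0.605 0.195 0.032]
side 348 243 [0.544 0.107 0.075] [0.577 0.154 0.032]
side 342 210 [0.64  0.272 0.031] [0.64  0.271 0.032]
side 318 281 [ 0.474  0.116 -0.003] [0.453 0.081 0.032]
side 380 274 [ 0.598  0.061 -0.002] [0.572 0.029 0.032]
side 406 212 [0.775 0.192 0.02 ] [0.763 0.179 0.032]
side 322 340 [ 0.38  -0.048  0.015] [ 0.372 -0.061  0.032]
scene 402 303 [ 0.607 -0.076  0.026] [ 0.6   -0.083  0.032]
scene 384 337 [ 0.49  -0.156  0.026] [ 0.483 -0.163  0.032]
scene 334 256 [0.548 0.107 0.081] [0.61  0.197 0.032]
scene 362 292 [0.562 0.01  0.025] [ 0.554 -0.     0.032]
scene 365 313 [ 0.511 -0.068  0.026] [ 0.505 -0.076  0.032]
(570, 900, 3)
```

View pics/cside.png

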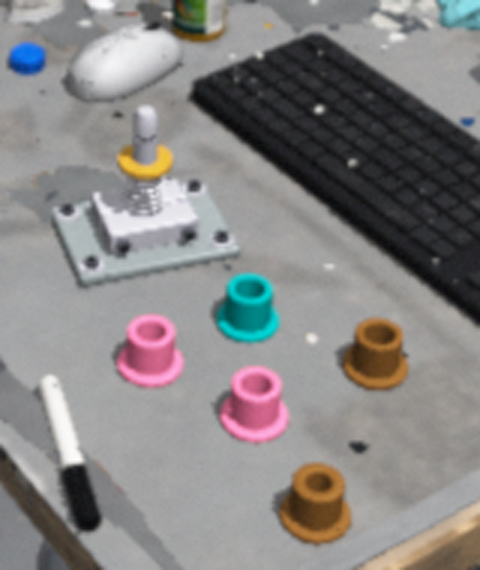

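```bash
python3 -m pendant '[[[32,-50,2],0,1],[[32,-50,2],0,1],[[32,-50,2],0,1],[[32,-50,2],0,1],[[32,-50,2],0,1],[[32,-50,2],0,1],[[32,-50,2],0,1],[[32,-50,2],0,1],[[32,-50,2],0,1],[[32,-50,2],0,1],[[32,-50,2],0,1],[[32,-50,2],0,1]]' 60
```

```text
time_s: 1.6
position: [0.5329, -0.0881, 0.2527]
tool_rot: [[-0.967, 0.255, -0.003], [0.255, 0.967, -0.002], [0.003, -0.003, -1.0]]
ft_force: [0.3, -0.2, 1.1]
grip_width: 0.0857
```

Run:
```python
from h import *
np.set_printoptions(precision=3,suppress=True)
im,d,s=snap('wrist','w1'); print(s['position'],viewer.camera_params('wrist'))
```

```text
[ 0.533 -0.088  0.253] {'fx': 381.60485601356226, 'fy': 381.60485601356226, 'cx': 318.7275477091326, 'cy': 235.48717728280846, 'T_tool_cam': array([[-0.001, -0.957, -0.29 ,  0.074],
       [ 1.   , -0.001,  0.   ,  0.   ],
       [-0.   , -0.29 ,  0.957, -0.143],
       [ 0.   ,  0.   ,  0.   ,  1.   ]])}
```

View pics/w1.png

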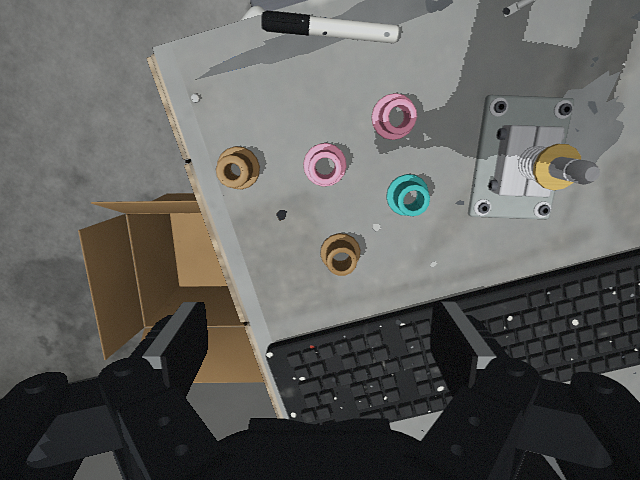

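The wrist view has the far bush top at about (342,262), the front bush top at (235,169), the seat at (560,168) and the rod tip at (590,171). I'll refine these using depth.

```bash
cat >> h.py <<'E'
def cloud(fn,n='wrist'):
    c=viewer.camera_params(n); f=np.load('pics/'+fn+'.npz'); d=f['d']
    v,u=np.mgrid[:480,:640]; P=np.stack([(u-c['cx'])/c['fx']*d,(v-c['cy'])/c['fy']*d,d],-1)
    T=np.array(c['T_tool_cam']); Rt=np.array(f['R'])
    return (P@T[:3,:3].T+T[:3,3])@Rt.T+f['p']
def circ(fn,u,v,r,z0,z1):
    W=cloud(fn)[v-r:v+r,u-r:u+r]; m=(W[...,2]>z0)&(W[...,2]<z1); p=W[m]
    (c,R)=cv2.minEnclosingCircle((p[:,:2]*1000).astype(np.float32))
    im=np.load('pics/'+fn+'.npz')['d'][v-r:v+r,u-r:u+r]
    return len(p),np.round(p.mean(0)*1000,1),np.round(c,1),round(R,1)
E
python3 - <<'E'
from h import *
np.set_printoptions(precision=4,suppress=True)
print('far',circ('w1',342,260,28,.027,.036),world('wrist','w1',342,262,.032))
print('front',circ('w1',235,169,28,.027,.036),world('wrist','w1',235,169,.032))
print('seat',circ('w1',560,168,36,.069,.078),'rod',circ('w1',590,172,25,.105,.12),world('wrist','w1',590,172,.114))
f=np.load('pics/w1.npz')['im'][:,:,::-1]
a=cv2.resize(f[232:292,310:370],None,fx=6,fy=6,interpolation=cv2.INTER_CUBIC);b=cv2.resize(f[139:199,205:265],None,fx=6,fy=6,interpolation=cv2.INTER_CUBIC)
cv2.imwrite('pics/b1.png',np.hstack([a,b]))
E
```

```text
far (481, array([598.5, -82.5,  31.4]), array([599.2, -82.6]), 15.9) [ 0.6002 -0.0819  0.032 ]
front (691, array([ 484.2, -160.6,   31.5]), array([ 484.8, -161.1]), 16.0) [ 0.4833 -0.1573  0.032 ]
seat (1179, array([545.8, 109.9,  73.1]), array([548.3, 114.3]), 19.6) rod (499, array([547.1, 111.9, 111.3]), array([548.3, 113.8]), 9.1) [0.5469 0.1134 0.114 ]
```

View pics/b1.png

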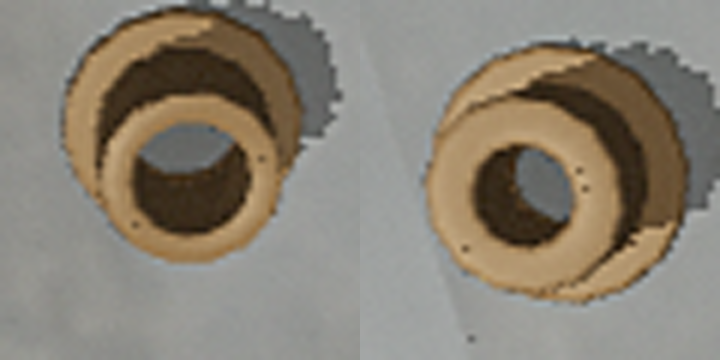

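```bash
python3 -m pendant '[[[33,3,-25],0,1],[[33,3,-45],0,1],[[0,0,-45],0,1],[[0,0,-40],0,1],[[0,0,0],0,1]]' 60
```

```text
time_s: 2.28
position: [0.6037, -0.0901, 0.0906]
tool_rot: [[-0.965, 0.263, -0.004], [0.263, 0.965, -0.004], [0.003, -0.005, -1.0]]
ft_force: [0.6, -0.5, 1.0]
grip_width: 0.0855
```

```bash
python3 -m pendant '[[[-4,7.5,-25],0,1],[[0,0,-25],0,1],[[0,0,-20],0,1],[[0,0,0],0,1]]'
python3 - <<'E'
from h import *
snap('wrist','w2')
print(env.observe()['position'])
E
```

```text
time_s: 2.78
position: [0.6031, -0.0834, 0.0265]
tool_rot: [[-0.965, 0.263, 0.006], [0.263, 0.965, -0.007], [-0.008, -0.006, -1.0]]
ft_force: [0.4, 0.3, 0.6]
grip_width: 0.0853
[ 0.60373703 -0.08360275  0.0275403 ]
```

```bash
python3 -m pendant '[[[-4,1,-11],0,1],[[0,0,-9],0,1],[[0,0,0],0,1]]'
```

```text
time_s: 3.2
position: [0.6008, -0.083, 0.0093]
tool_rot: [[-0.965, 0.263, 0.013], [0.263, 0.965, -0.01], [-0.015, -0.006, -1.0]]
ft_force: [0.2, -0.0, 0.9]
grip_width: 0.0853
```

```bash
python3 -m pendant '[[[-1,0,-2.5],0,1],[[0,0,0],0,-1],[[0,0,0],0,-1],[[0,0,0],0,-1],[[0,0,0],0,-1],[[0,0,0],0,-1],[[0,0,0],0,-1]]' 60
```

```text
time_s: 4.08
position: [0.6002, -0.0832, 0.0075]
tool_rot: [[-0.965, 0.263, 0.014], [0.263, 0.965, -0.01], [-0.016, -0.006, -1.0]]
ft_force: [-0.5, 0.1, 0.4]
grip_width: 0.0302
```

```bash
python3 -m pendant '[[[0,0,20],0,-1],[[0,0,40],0,-1],[[0,0,45],0,-1],[[0,0,40],0,-1],[[-12,45,0],0,-1],[[-13,45,0],0,-1],[[-13,45,0],0,-1],[[-12,45,0],0,-1],[[0,10,0],0,-1],[[0,0,0],0,-1],[[0,0,0],0,-1]]'
python3 - <<'E'
from h import *
snap('wrist','w3'); snap('side','d3',(280,180,440,300),4)
print(env.observe()['position'],env.observe()['ft_force'])
E
```

```text
time_s: 5.45
position: [0.5467, 0.111, 0.1542]
tool_rot: [[-0.964, 0.265, 0.009], [0.265, 0.964, -0.008], [-0.011, -0.006, -1.0]]
ft_force: [-0.0, -0.6, -1.2]
grip_width: 0.03
[0.54667005 0.11083796 0.15422169] [-0.62795036  0.60356584 -0.09985151]
```

View pics/w3.png

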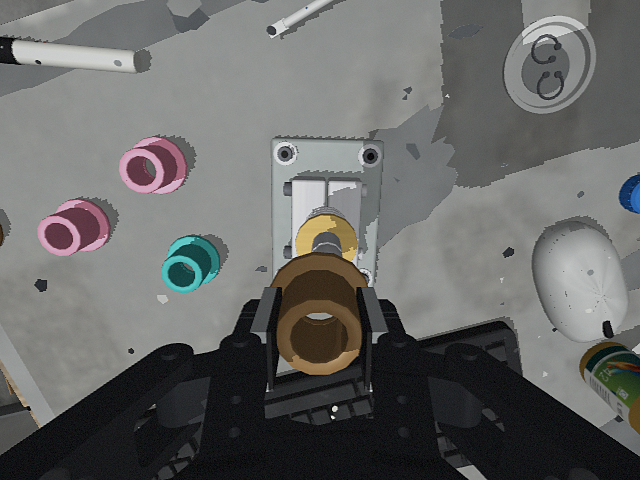

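View pics/d3.png

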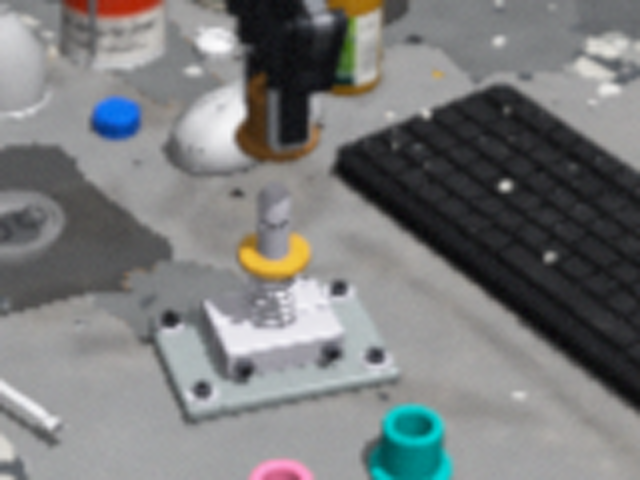

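The bush is in the grip, clear above the rod and nearly lined up. In w3 the bush top is at about (319,338) and the seat at (327,240). I'll measure the offset in the same image.

Run:
```python
from h import *
print('top',circ('w3',319,338,46,.172,.186))
W=cloud('w3')
def fit(sel):
    x,y=sel[:,0],sel[:,1]
    return sel.min(0),sel.max(0)
im=np.load('pics/w3.npz')['im']
# seat: yellow in z window
w=W[200:262,290:362]; m=(w[...,2]>.0705)&(w[...,2]<.0755); p=w[m][:,:2]*1000
print(len(p),p.min(0),p.max(0))
# outer-edge fit with known radius 19.5
from scipy.optimize import least_squares
import cv2
h=cv2.convexHull(p.astype(np.float32))[:,0]
# hull pts on the visible arc: smaller image rows (camera side) only
c0=np.array([548,114.])
r=np.linalg.norm(h-c0,axis=1); h2=h[r>16]
s=least_squares(lambda c:np.linalg.norm(h2-c,axis=1)-19.5,c0,loss='soft_l1'); print('seat c',s.x,len(h2),np.round(s.fun,1))
# bush tilt: plane on top ring
w=W[292:384,273:365]; m=(w[...,2]>.172)&(w[...,2]<.186); q=w[m]; A=np.c_[q[:,:2],np.ones(len(q))]
print('plane',np.linalg.lstsq(A,q[:,2],rcond=None)[0], q[:,2].mean())
```

```text
top (4752, array([544.6, 111.6, 177.8]), array([545.3, 111.4]), 19.4)
1600 [528.42003918  95.29646814] [562.43108205 133.82942896]
seat c [548.20134188 114.66218895] 26 [-1.  -0.7 -0.2 -0.2 -0.1 -0.1 -0.4 -0.2 -0.1 -0.3 -0.2 -0.   0.  -0.1
 -0.1  0.3 -0.  -0.1 -0.4 -0.2 -0.5 -0.2 -0.4 -0.5 -0.1 -0.9]
plane [ 0.01284385 -0.00545916  0.17143107] 0.177815835502224
```

```bash
python3 -m pendant '[[[2.8,3,-12],0,-1],[[0,0,-12],0,-1],[[0,0,0],0,-1],[[0,0,0],0,-1]]'
python3 - <<'E'
from h import *
snap('wrist','w4')
print(env.observe()['position'],env.observe()['ft_force'])
W=cloud('w4'); im=np.load('pics/w4.npz')['im'].astype(int)
w=W[270:400,255:385]; c=im[270:400,255:385]
m=(w[...,2]>.145)&(w[...,2]<.165)&(c[...,0]-c[...,2]>25); p=w[m][:,:2]*1000
print(len(p),cv2.minEnclosingCircle(p.astype(np.float32)),w[m][:,2].mean())
E
```

```text
time_s: 6.05
position: [0.5498, 0.1125, 0.1276]
tool_rot: [[-0.963, 0.268, 0.008], [0.268, 0.963, -0.009], [-0.01, -0.006, -1.0]]
ft_force: [-0.1, 0.4, -0.6]
grip_width: 0.0299
[0.54972374 0.11256102 0.1276013 ] [-0.81615648 -0.27399072 -0.57137386]
4216 ((549.3272094726562, 113.66459655761719), 16.716672897338867) 0.15085876498461603
```

```bash
python3 -m pendant '[[[-1,0.8,-5],0,-1],[[0,0,-5],0,-1],[[0,0,-4],0,-1],[[0,0,0],0,-1]]'
```

```text
time_s: 6.6
position: [0.5487, 0.1135, 0.113]
tool_rot: [[-0.963, 0.268, 0.008], [0.268, 0.963, -0.009], [-0.01, -0.006, -1.0]]
ft_force: [0.3, 0.2, -0.1]
grip_width: 0.0302
```

Underside is at about 105.5 mm with no contact force, past the 109 mm where the misfit would stop. I'll continue gently.

```bash
python3 -m pendant '[[[0,0,-4],0,-1],[[0,0,-4],0,-1],[[0,0,0],0,-1]]'; python3 -m pendant '[[[0,0,-5],0,-1],[[0,0,-5],0,-1],[[0,0,0],0,-1]]'
```

```text
time_s: 6.98
position: [0.5488, 0.1135, 0.1045]
tool_rot: [[-0.963, 0.268, 0.008], [0.268, 0.963, -0.009], [-0.01, -0.006, -1.0]]
ft_force: [0.4, -1.0, -1.9]
grip_width: 0.0298
time_s: 7.35
position: [0.5488, 0.1135, 0.0938]
tool_rot: [[-0.963, 0.268, 0.008], [0.268, 0.963, -0.008], [-0.01, -0.006, -1.0]]
ft_force: [-0.0, 0.1, -1.1]
grip_width: 0.0298
```

```bash
python3 -m pendant '[[[0,0,-5],0,-1],[[0,0,-5],0,-1],[[0,0,0],0,-1]]'; python3 -m pendant '[[[0,0,-2],0,-1],[[0,0,-2],0,-1],[[0,0,0],0,-1],[[0,0,0],0,-1]]'; python3 -m pendant '[[[0,0,-3],0,-1],[[0,0,-2],0,-1],[[0,0,0],0,-1],[[0,0,0],0,-1]]'
```

```text
time_s: 7.72
position: [0.5488, 0.1135, 0.083]
tool_rot: [[-0.963, 0.268, 0.008], [0.268, 0.963, -0.008], [-0.01, -0.006, -1.0]]
ft_force: [0.6, 0.5, -1.0]
grip_width: 0.0303
time_s: 8.22
position: [0.5488, 0.1135, 0.0798]
tool_rot: [[-0.963, 0.268, 0.009], [0.268, 0.963, -0.009], [-0.011, -0.006, -1.0]]
ft_force: [-1.8, -0.1, 3.0]
grip_width: 0.0297
time_s: 8.72
position: [0.549, 0.1135, 0.0751]
tool_rot: [[-0.963, 0.268, 0.01], [0.268, 0.963, -0.009], [-0.012, -0.006, -1.0]]
ft_force: [-1.7, 0.6, 6.0]
grip_width: 0.0298
```

Seat contact came at TCP z of about 0.0805. A 16 mm press means z of about 0.0645.

```bash
python3 -m pendant '[[[0,0,-3],0,-1],[[0,0,-3],0,-1],[[0,0,-2.5],0,-1],[[0,0,0],0,-1],[[0,0,0],0,-1]]' 80
python3 - <<'E'
from h import *
f=[]
snap('side','d5',(300,190,400,290),6); snap('wrist','w5')
for i in range(6): f.append(env.observe()['ft_force'][2]); viewer.get_image('side')
print(env.observe()['position'],np.mean(f),f)
W=cloud('w5'); im=np.load('pics/w5.npz')['im'].astype(int)
w=W[270:400,255:385]; c=im[270:400,255:385]
m=(w[...,2]>.075)&(w[...,2]<.105)&(c[...,0]-c[...,2]>25); p=w[m]
print(len(p),np.percentile(p[:,2],[5,25,50,75,95]))
E
```

```text
time_s: 9.35
position: [0.5491, 0.1135, 0.0682]
tool_rot: [[-0.963, 0.268, 0.012], [0.267, 0.964, -0.009], [-0.014, -0.005, -1.0]]
ft_force: [-3.2, -0.1, 8.9]
grip_width: 0.0293
[0.54911928 0.11353477 0.06826314] 9.039262208250985 [np.float64(9.062561046867767), np.float64(8.939174659844483), np.float64(9.351863094187394), np.float64(8.784966344117542), np.float64(8.967562830607305), np.float64(9.129445273881423)]
3611 [0.07771407 0.08641143 0.09188703 0.09260077 0.09328376]
```

View pics/d5.png

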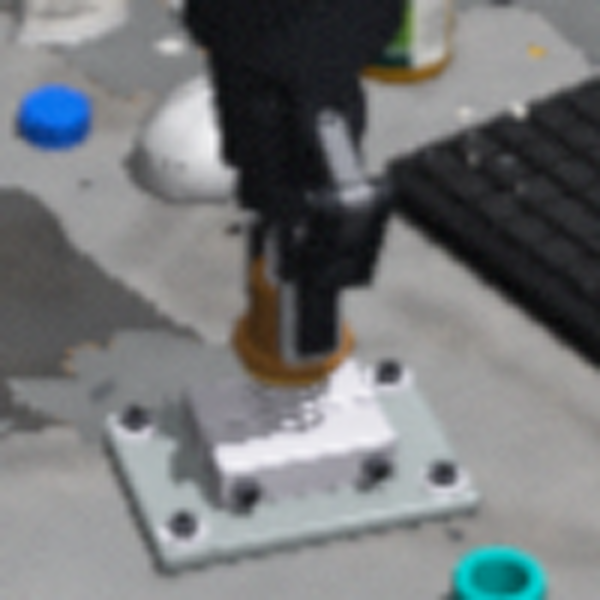

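View pics/w5.png

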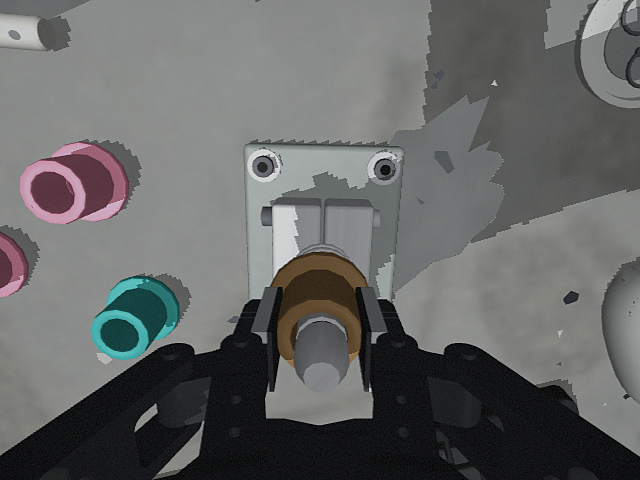

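Depth puts the bush top at 92.5 mm, so 12.5 mm of travel. The force agrees at about 10.2 N, so 3.6 mm remain.

```bash
python3 -m pendant '[[[0,0,-2.5],0,-1],[[0,0,-2],0,-1],[[0,0,0],0,-1],[[0,0,0],0,-1]]' 80
python3 - <<'E'
from h import *
f=[]
snap('wrist','w6')
for i in range(6): f.append(env.observe()['ft_force'][2]); viewer.get_image('side')
print(env.observe()['position'],np.mean(f))
W=cloud('w6'); im=np.load('pics/w6.npz')['im'].astype(int)
w=W[270:400,255:385]; c=im[270:400,255:385]
m=(w[...,2]>.07)&(w[...,2]<.105)&(c[...,0]-c[...,2]>25); p=w[m]
print(len(p),np.percentile(p[:,2],[5,25,50,75,95]))
E
```

```text
time_s: 10.25
position: [0.5491, 0.1135, 0.0659]
tool_rot: [[-0.963, 0.267, 0.014], [0.267, 0.964, -0.009], [-0.016, -0.005, -1.0]]
ft_force: [-4.7, -0.5, 10.7]
grip_width: 0.0292
[0.54909469 0.11352605 0.06594426] 10.276584956723317
3787 [0.07306983 0.0827411  0.08947983 0.09027958 0.09097515]
```

```bash
python3 -m pendant '[[[0,0,-2],0,-1],[[0,0,-0.6],0,-1],[[0,0,-0.2],0,-1]]' 80
python3 - <<'E'
from h import *
f=[]
snap('wrist','w7')
for i in range(10): f.append(env.observe()['ft_force'][2]); viewer.get_image('side')
print(env.observe()['position'],np.mean(f),env.observe()['time_s'])
W=cloud('w7'); im=np.load('pics/w7.npz')['im'].astype(int)
w=W[270:400,255:385]; c=im[270:400,255:385]
m=(w[...,2]>.07)&(w[...,2]<.105)&(c[...,0]-c[...,2]>25); p=w[m]
print(len(p),np.percentile(p[:,2],[5,25,50,75,95]))
E
```

```text
time_s: 10.98
position: [0.5491, 0.1135, 0.065]
tool_rot: [[-0.964, 0.267, 0.015], [0.267, 0.964, -0.01], [-0.017, -0.005, -1.0]]
ft_force: [-3.4, 0.0, 12.0]
grip_width: 0.0296
[0.54910687 0.11350829 0.0649769 ] 10.483284573694032 11.525
3736 [0.0728802  0.08211333 0.08857791 0.08934016 0.09002069]
```

Run:
```python
from h import *
snap('side','d8',(280,170,480,400),3); s=env.observe(); print(s['position'],s['ft_force'],s['grip_width'])
```

```text
[0.54913938 0.1135082  0.06500293] [-3.83001253  0.03591828 10.50918581] 0.029625483516912528
```

View pics/d8.png

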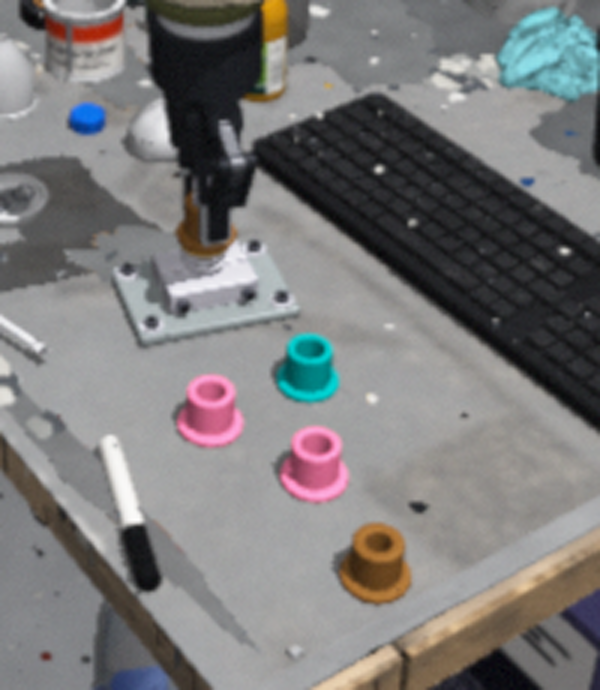

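The bush is held down on the seat. The misfit still stands at the front of the bench, clear of the block, and everything else in view is where it was. I'm handing in.

```bash
python3 -c "
from rig import ticket
print(ticket.close_job())"
```

```text
the job is handed in; nothing more can be done
None
```

The bush that fits is on the rod, flange down on the spring seat. It is pressed about 16 mm down and still held there for you to fit the clip.

- **Which bush fits:** I tried the far bronze bush first, because its bore looked wider in the wrist camera. It slid down past 109 mm, where the misfit would stop, with no contact force. I never tried the other bush, so the camera view and this fit are the only evidence that it is the misfit. It stands untouched at the front of the bench, clear of the block.
- **Press depth:** The last checks gave three slightly different figures for the travel:

| Measured from | Travel |
|---|---|
| Camera depth (bush top about 89 mm above the bench) | about 15.8 mm |
| Arm position | about 15.5 mm |
| Push force (about 11.7 N) | about 15.4 mm |

- **Groove and spring:** The bush top is about 4 mm below the groove's lower edge (93.5 mm), and the spring is well short of solid (25 mm).
- **Hold:** The arm position stayed steady over the last half second or so before I handed in, with a small sideways force of about 4 N. The gripper is tilted about 1°, which I left alone because the bush slid freely.

The job took about 11.6 s. In the last picture nothing in view had moved. The jar, the viscosity cup and most of the screwdriver were out of frame, but the arm did not go down near them.

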